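Dip the humidity tank's gauge rod and hold it up for reading

ROBOT

A 6-joint arm with a two-finger parallel gripper is mounted at the origin on the work surface. World frame = base frame: x ahead of the robot, y to its left, z up, the work surface at z = 0. Lengths are in m, angles in rad, forces in N, time in s.
With the tool pointing down it reaches from about 0.35 to 0.925 m from the base axis. Payload 6.4 kg.
Tool frame: the origin (TCP) lies midway between the tips of the shut fingers; the grasp point (between the pads) lies behind it (env.tcp_to_grasp is the z of the grasp point in the tool frame, in m); z points along the fingers, y is the line along which they close (so a half turn about z gives the same grasp; the last joint's range is limited). The gripper opens to 94 mm and grips with 3 to 60 N. Pads are 16 mm wide; open, the fingers measure 119 mm over their backs; the gripper's body (75 mm by 177 mm) begins 78 mm behind the grasp point.
Start: joints at [-1.278, 0.245, 1.558, -0, 1.339, -0.174], TCP at [0.293, -0.58, 0.205] pointing down, gripper open.
Joint ranges: [-3.13, 3.13], [-1.02, 2.26], [0.13, 2.54], [-0.95, 4.09], [0.21, 2.88], [-2.74, 2.74]. Speed limits (rad/s): [2.57, 2.57, 3.14, 3.14, 3.14, 3.14].

INTERFACE

Orientations are given as a unit quaternion [w, x, y, z].
In Python, from cell import env gives the robot as it stands.
- The arm moves only by the tool play_rows, never from a script. Its argument "commands" is a list of rows, each a list of 7 numbers: the shift along the tool's x, y, z in units of 0.3 m (1.0 is 0.3 m), then the turn, a rotation vector about the tool's x, y, z in units of pi/2 rad (1.0 is pi/2 rad), then the closure, from -1 (fully open) to 1 (shut), so that 0 is half open. In form: [[dx, dy, dz, wx, wy, wz, claw], ...]. A call has 1 to 20 rows; each row shifts and turns the commanded pose from where the row before left it, along the tool's axes as they then stand; what a row does not reach is not made up. A row lasts 1/8 s, in which the tool goes at most 62.5 mm and 10.7 degrees, less where a joint would pass 70% of its speed; a pose out of reach is approached as far as the arm can. A call with a number of a shift or a turn outside -1 to 1 is refused whole. A call with a gripper value outside its range is refused whole. The fingers move at their own pace and stop on an object; "newtons" is the grip in N (left out, the last holds). Time passes only in rows, so rows that do not move let the fingers close. It gives the time, the measured TCP pose, the force, the opening and the grip force at its end, in the units of the state.
- env.state(): the state, without advancing time (a new reading comes with each control period).
- env.camera(name): name is "scene" or "side" or "wrist"; returns (picture, depth): 384x512x3 uint8, red, green, blue; 384x512 float32, m along the optical axis (not along the pixel's ray), 0 where there is no reading.
- env.camera_params(name): a dict with "intrinsics" (3x3 intrinsics, pixels), "R" (3x3) and "t" (3): a world point X has camera coordinates R X + t; the wrist camera has in their place "mount" (4x4, takes a point from camera to tool coordinates, whose origin is the TCP and whose axes are the flange's). Camera axes: x right, y down, z forward; pixel columns grow to the right and rows downward; lengths in m; the calibration is good to about 2 mm. A picture is of the moment at which its call begins: read the wrist's pose just before it. camera_params takes no time and is no camera call.
- env.finish_job(): hands the job in; it is judged then, once.
The state is a dict: "t": time; "joint_positions": joint angles; "joint_velocities": joint speeds; "effort": joint torques, N m; "eef_pos": TCP position; "tool_rot": TCP orientation; "force": force on the tool from outside, world axes, zero at the start; "ft_torque": the same for the moment, N m; "finger_gap": finger opening in m; "grasp_force": force on a finger pad.
Only numpy, scipy, OpenCV 4.12 (cv2) and the standard library are available. Lean on these libraries where they do the work, as an engineer would, in place of code of your own. Each camera call takes 0.05 s, during which the arm holds its last target. There are 200 camera calls.

TASK

Take the orange-handled gauge rod from its grey cradle, push it into the sloping dip tube of the white humidity tank until its black collar stops against the tube's mouth, and draw it fully out again. Then hold it still and level, scale marks upward, with its tip about 10 cm above the blue dot of the white reading tile, and finish like that, still holding the rod in the gripper. Leave the stack of culture dishes, the flask and the brown bottle where they stand.

Things in the scene. Friction and masses are not known exactly. Their poses are not given: they have to be found in the camera images.
- rod_grip (a point): Centre of the loose gauge rod's orange handle, on the rod's axis. Axes: x along the rod to its tip, z out of the side with scale marks (up in the cradle), y across. Handle 60 mm long (x), 18 wide (y), 20 high (z), with a tail 12 wide, 8 high, 22 long behind it. Rod 60 to 130 g, centre of mass about 11 mm ahead. At the start its axis is level 55 mm above the table, the handle free at both sides and below
- rod_collar (a point): Centre of the front face of the black collar disc (28 mm diameter, 6 mm thick, at the front of the handle), the face that stops on the tube; on the rod's axis 36 mm ahead of rod_grip; axes as rod_grip
- rod_tip (a point): The rod's very tip, on its axis 121 mm ahead of rod_grip and 85 mm ahead of the collar's front face; axes as rod_grip. The steel shaft between collar and tip is 8 mm in diameter, its last 6 mm tapering to 3 mm
- cradle: Grey fixed cradle in which the rod lies at the start, tip towards its +x. Origin on the table below the middle of the rod's handle; base 150 x 60 x 6 mm, its middle at x = 12 mm; two narrow posts (28 mm wide or less, 12 mm thick, 63 mm high with open-topped slots, floor of the slots 51 mm up) at x = -43 mm (holds the tail) and x = +75 mm (holds the shaft). The rod lifts straight up out of it
- tank: White fixed humidity tank, 150 x 150 mm and 106 mm high (116 mm at the black filler cap). Origin at the centre of its underside; +x points to the side from which the dip tube rises, towards the robot's right (world -y) within about 20 degrees
- dip_tube: Straight rigid guide tube fixed in the tank. Origin at the centre of its open mouth, 120 mm above the table, 120 mm along the tank's x from its origin; z axis along the tube, outward, rising 40 degrees above level. Bore 13 mm, 100 mm deep (the shaft needs 85), outside 26 mm; some 58 mm stand clear of the tank. The rod enters with its x axis opposite to this z; the collar stops on the flat rim
- tile_dot (a point): Blue dot (18 mm diameter) at the centre of the top face of the fixed white reading tile, 80 x 80 x 8 mm, lying flat on the table; z up, dot 8 mm above the table
- dishes_center (a point): Centre (half height) of a stack of clear culture dishes, 90 mm diameter, 51 mm high; bystander
- flask_center (a point): Centre (half height) of a conical green glass flask with a black stopper, 80 mm diameter at the foot, 122 mm high; bystander
- bottle_center (a point): Centre (half height) of a brown bottle with black cap, 56 mm diameter, 120 mm high; bystander

How it is judged:
On the way, in this order (a step that is already met when the one before it is completed fails the run):
1. the rod is in the dip tube with its collar stopped on the mouth (z of rod_collar in the frame of dip_tube below 0.003 m and distance between rod_collar and dip_tube below 0.006 m and angle between the x axis of rod_grip and the z axis of dip_tube, either way round below 0.09 rad and z of rod_tip in the frame of dip_tube below -0.07 m), for 0.2 s.
2. the rod's tip is fully out of the tube (z of rod_tip in the frame of dip_tube above 0.005 m), for 0.1 s.
At the end, for the whole second after the job is handed in: The rod is held in the fingers, touching neither cradle, tank nor tile, at rest, level with its scale side up within 0.15 rad (about 8.5 degrees), its tip within 25 mm horizontally of the blue dot and 60 to 140 mm above it (angle between rod_grip's own z axis and vertical below 0.15 rad and horizontal distance between rod_tip and tile_dot below 0.025 m and z of rod_tip in the frame of tile_dot between 0.06 and 0.14 m and height (world z) of rod_grip above 0.06 m and contact force between rod and the fingers above 2 N and contact force between rod and cradle below 0.05 N and contact force between rod and tank below 0.05 N and contact force between rod and tile below 0.05 N and linear speed of rod below 0.02 m/s and angular speed of rod below 0.15 rad/s); the arm keeps its last pose, push and grip.
It fails at once if the stack of dishes is pushed or knocked more than 20 mm from its place (distance of dishes_center from where it was at the start of the episode above 0.02 m).
It fails at once if the flask is pushed or knocked more than 20 mm from its place (distance of flask_center from where it was at the start of the episode above 0.02 m).
It fails at once if the bottle is pushed or knocked more than 20 mm from its place (distance of bottle_center from where it was at the start of the episode above 0.02 m).
It also fails if it takes over 61 s, if anything falls off the work surface, if the arm or the gripper's body presses on something with over 40 N, if the wrist force passes 120 N, or if a joint passes its speed limit or range.

## Working session

There is one attempt and no reset: what is moved stays moved. The work goes in short steps, Python scripts to look and compute and a tool call to move; the robot and the scene stay as the last step left them, time stands still between calls to the robot, and variables do not carry over. Pictures are saved under pics/ and viewed, at most 10 in all, crops included, and the job is handed in when it is done.

Besides the shell and the picture viewer there is one more tool, called after "Emit:" by a JSON object that holds its "fn" and its "kwargs". play_rows: Moves the arm, as the interface text tells. Shifts and turns lie within -1 to 1; 1 stands for 0.3 m of shift or pi/2 rad of turn. Its arguments: {"type":"object","properties":{"commands":{"type":"array","items":{"type":"array","items":{"type":"number"}}},"newtons":{"type":"number"}},"required":["commands"]}

```bash
ls; mkdir -p pics
python3 - <<'E'
from cell import env
import cv2,numpy as np
s=env.state();print(s,env.tcp_to_grasp)
for n in("scene","side"):
    p,d=env.camera(n);cv2.imwrite(f"pics/{n}0.png",p[:,:,::-1]);np.savez(f"{n}0.npz",p=p,d=d);print(n,env.camera_params(n))
print(env.camera_params("wrist"))
E
```

```text
pics
{'t': 0.0, 'joint_positions': array([-1.27812537e+00,  2.45819066e-01,  1.55899169e+00, -1.12238461e-05,
        1.33865621e+00, -1.74138968e-01]), 'joint_velocities': array([-0.00181048, -0.00085454,  0.00010091,  0.0010443 ,  0.00054915,
        0.0005634 ]), 'effort': array([ 2.74300444e-03, -4.15834272e+01, -3.14602304e+01,  6.85932627e-02,
        3.31872341e-02, -1.30656667e-04]), 'eef_pos': array([ 0.29233443, -0.57989704,  0.20435415]), 'tool_rot': array([-9.35184911e-04,  9.72883771e-01,  2.31292651e-01, -6.09594265e-05]), 'force': array([-0.02872564,  0.09769943, -0.40984794]), 'ft_torque': array([ 0.00756578,  0.02271784, -0.00930863]), 'grasp_force': 0.0, 'finger_gap': 0.09397201889117382} -0.0188
scene {'intrinsics': array([[431.04178657,   0.        , 257.26907669],
       [  0.        , 431.04178657, 192.15331369],
       [  0.        ,   0.        ,   1.        ]]), 'R': array([[ 0.70851679,  0.70546776,  0.01786617],
       [ 0.37831649, -0.3583363 , -0.85350555],
       [-0.59571855,  0.61148208, -0.52077737]]), 't': array([-0.42475241, -0.14057338,  1.55813088
[... 239 characters left out ...]
04],
       [-3.55071641e-01, -5.93913181e-01, -7.21935775e-01],
       [ 3.70243736e-01,  6.19766784e-01, -6.91960048e-01]]), 't': array([-0.54926822,  0.26979373,  1.11434462])}
{'intrinsics': array([[283.75194365,   0.        , 258.92306003],
       [  0.        , 283.75194365, 192.66519902],
       [  0.        ,   0.        ,   1.        ]]), 'mount': array([[-4.22796520e-04, -9.73842938e-01, -2.27221815e-01,
         6.55152207e-02],
       [ 9.99999897e-01, -3.74785805e-04, -2.54438451e-04,
         1.19001483e-03],
       [ 1.62623578e-04, -2.27221900e-01,  9.73842997e-01,
        -1.80359465e-01],
       [ 0.00000000e+00,  0.00000000e+00,  0.00000000e+00,
         1.00000000e+00]])}
```

View pics/scene0.png

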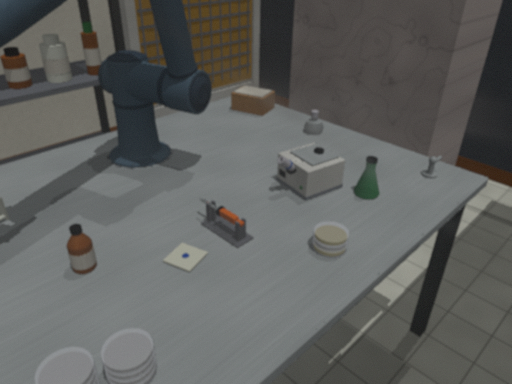

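View pics/side0.png

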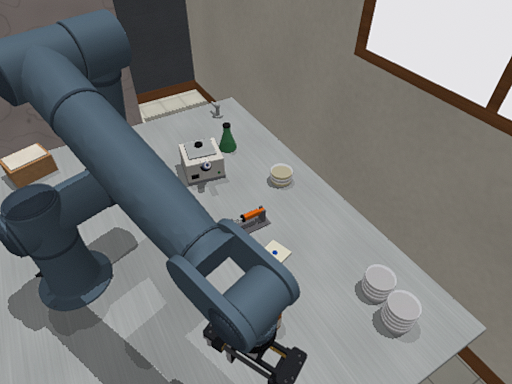

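The scene view shows the orange handle at about (232,217) with the shaft running up-left to (205,203), the tile dot at (185,255), the tank at (312,170) with its tube at its left, around (283,172), the dishes at (330,240), the flask at (368,178) and the bottle at (82,250). The side view confirms the layout: handle (254,214), dot (275,253), tube (206,167).

```bash
cat > h.py <<'E'
import numpy as np,cv2
from scipy.spatial.transform import Rotation as Ro
from cell import env
def pts(cp,d,m,pose=None):
    v,u=np.nonzero(m&(d>0));z=d[v,u];K=cp["intrinsics"]
    c=np.c_[(u-K[0,2])/K[0,0]*z,(v-K[1,2])/K[1,1]*z,z]
    if "R" in cp: return (c-cp["t"])@cp["R"]
    M=cp["mount"];t=c@M[:3,:3].T+M[:3,3]
    return t@pose[1].as_matrix().T+pose[0]
def pose(s=None):
    s=s or env.state();q=s["tool_rot"];return s["eef_pos"],Ro.from_quat([q[1],q[2],q[3],q[0]])
def hsv(p): return cv2.cvtColor(p,cv2.COLOR_RGB2HSV)
E
python3 - <<'E'
from h import *
np.set_printoptions(precision=4,suppress=True)
for n,boxes in(("scene",dict(orange=(200,195,255,245),dot=(165,240,210,272),tank=(270,140,350,200),dish=(308,220,352,258),flask=(352,150,385,202),bottle=(65,222,100,275))),("side",dict(orange=(230,200,275,235),dot=(262,238,292,265),tank=(175,135,228,187)))):
    z=np.load(n+"0.npz");p,d=z["p"],z["d"];cp=env.camera_params(n);H=hsv(p).astype(int)
    for k,(a,b,c,e) in boxes.items():
        m=np.zeros(d.shape,bool);m[b:e,a:c]=1
        if k=="orange": m&=(H[...,0]<16)&(H[...,1]>170)&(H[...,2]>110)
        if k=="dot": m&=(abs(H[...,0]-115)<15)&(H[...,1]>120)
        if k in("dish","flask","bottle"): pass
        P=pts(cp,d,m)
        if k in("dish","flask","bottle"): P=P[P[:,2]>.025]
        if k=="tank":
            T=P[(abs(P[:,2]-.106)<.006)];P=P[P[:,2]>.02]
            h=np.float32(T[:,:2]);print(n,"tanktop",cv2.minAreaRect(h),T.mean(0))
        q=P.mean(0);w=np.linalg.svd(P-q)[2][0] if len(P)>2 else 0
        print(n,k,len(P),q,P.min(0),P.max(0),w)
E
```

```text
scene orange 62 [ 0.583  -0.0892  0.064 ] [ 0.5511 -0.0964  0.0569] [ 0.6268 -0.083   0.0682] [ 0.9986  0.0334 -0.0408]
scene dot 10 [ 0.5802 -0.2337  0.0083] [ 0.5758 -0.2379  0.0067] [ 0.5859 -0.2284  0.0097] [ 0.7616 -0.6164  0.2003]
scene tanktop ((0.5564432740211487, 0.2473956197500229), (0.19581396877765656, 0.14565423130989075), 78.55235290527344) [0.5668 0.2662 0.1045]
scene tank 2503 [0.5852 0.2434 0.0795] [0.4738 0.1476 0.02  ] [0.6485 0.3555 0.1282] [ 0.6923  0.721  -0.0304]
scene dish 875 [0.8103 0.0478 0.0463] [0.7581 0.0115 0.0251] [0.8492 0.1025 0.0551] [ 0.5496 -0.8164 -0.177 ]
scene flask 527 [0.7282 0.3461 0.0687] [0.6931 0.3235 0.0251] [0.7544 0.3789 0.1244] [ 0.0997 -0.1813 -0.9784]
scene bottle 895 [ 0.4572 -0.4326  0.072 ] [ 0.4275 -0.4561  0.025 ] [ 0.4739 -0.3986  0.1219] [ 0.2193 -0.0772 -0.9726]
side orange 85 [ 0.5837 -0.0924  0.0639] [ 0.5476 -0.0998  0.0503] [ 0.6261 -0.0827  0.0699] [-0.9979 -0.0417  0.0494]
side dot 11 [ 0.5794 -0.2364  0.0101] [ 0.5748 -0.2408  0.0063] [ 0.5841 -0.2317  0.0133] [ 0.7815 -0.5886 -0.2069]
side tanktop ((0.5567308664321899, 0.2600328326225281), (0.16923139989376068, 0.14843475818634033), 79.35283660888672) [0.556  0.2649 0.1052]
side tank 1699 [0.5432 0.2154 0.1087] [ 0.2598 -0.4006  0.0202] [0.7136 0.3702 0.5893] [-0.3633 -0.7516  0.5505]
```

Run:
```python
from h import *
np.set_printoptions(precision=2,suppress=True)
s=env.state();p,R=pose(s);j=s["joint_positions"]
F=Ro.from_euler("ZYZYZ",[j[0],j[1]+j[2],j[3],j[4],j[5]+np.pi/2]);print((F.inv()*R).as_rotvec())
u=np.array([.198,.98,0]);u/=np.linalg.norm(u);Z=np.array([0,0,1.])
c,si=np.cos(np.radians(40)),np.sin(np.radians(40))
rx=c*u-si*Z;rz=si*u+c*Z;ry=np.cross(rz,rx)
for sg in(1,-1):            # tool x = sg*rod x
  for tilt in(0,15,25):       # tool z leans to tip by tilt
    t=np.radians(tilt);tz=-np.cos(t)*rz+np.sin(t)*rx
    tx=sg*(np.cos(t)*rx+np.sin(t)*rz);M=Ro.from_matrix(np.c_[tx,np.cross(tz,tx),tz])
    for j1 in(.35,.5):
      for s_ in(1.7,2.0):
        e=(Ro.from_euler("ZY",[j1,s_]).inv()*M).as_euler("ZYZ");e[2]-=np.pi/2
        print(sg,tilt,j1,s_,e, "alt",(e[0]+np.pi+np.pi)%(2*np.pi)-np.pi, -e[1], (e[2]+2*np.pi)%(2*np.pi)-np.pi)
```

```text
Traceback (most recent call last):
  File "scipy/spatial/transform/_rotation.pyx", line 1413, in scipy.spatial.transform._rotation.Rotation.from_euler
ValueError: Expected axis specification to be a non-empty string of upto 3 characters, got ZYZYZ
```

Run:
```python
from h import *
np.set_printoptions(precision=2,suppress=True)
s=env.state();p,R=pose(s);j=s["joint_positions"]
F=Ro.from_euler("ZY",[j[0],j[1]+j[2]])*Ro.from_euler("ZYZ",[j[3],j[4],j[5]+np.pi/2]);print((F.inv()*R).as_rotvec())
u=np.array([.198,.98,0]);u/=np.linalg.norm(u);Z=np.array([0,0,1.])
c,si=np.cos(np.radians(40)),np.sin(np.radians(40))
rx=c*u-si*Z;rz=si*u+c*Z
for sg in(1,-1):            # tool x = sg*rod x
  for tilt in(0,20):       # tool z leans to tip by tilt
    t=np.radians(tilt);tz=-np.cos(t)*rz+np.sin(t)*rx
    tx=sg*(np.cos(t)*rx+np.sin(t)*rz);M=Ro.from_matrix(np.c_[tx,np.cross(tz,tx),tz])
    for j1,s_ in((.35,1.7),(.5,2.0)):
        e=(Ro.from_euler("ZY",[j1,s_]).inv()*M).as_euler("ZYZ");e[2]-=np.pi/2
        print(sg,tilt,j1,s_,(e+np.pi)%(2*np.pi)-np.pi)
```

```text
[-0.  0.  0.]
1 0 0.35 1.7 [-0.6   1.81  0.52]
1 0 0.5 2.0 [-0.52  1.63  0.8 ]
1 20 0.35 1.7 [-0.3   1.63  0.56]
1 20 0.5 2.0 [-0.27  1.38  0.78]
-1 0 0.35 1.7 [-0.6   1.81 -2.63]
-1 0 0.5 2.0 [-0.52  1.63 -2.34]
-1 20 0.35 1.7 [-0.3   1.63 -2.58]
-1 20 0.5 2.0 [-0.27  1.38 -2.36]
```

Emit:
{"fn": "play_rows", "kwargs": {"commands": [[0.13,-0.087,0,0,0,0,-1],[0.13,-0.087,0,0,0,0,-1],[0.13,-0.087,0,0,0,0,-1],[0.13,-0.087,0,0,0,0,-1],[0.13,-0.087,0,0,0,0,-1],[0.13,-0.087,0,0,0,0,-1],[0.13,-0.087,0,0,0,0,-1],[0.13,-0.087,0,0,0,0,-1],[0.13,-0.087,0,0,0,0,-1],[0.13,-0.087,0,0,0,0,-1],[0.13,-0.087,0,0,0,0,-1],[0.13,-0.087,0,0,0,0,-1],[0,0,0,0,0,-0.108,-1],[0,0,0,0,0,-0.108,-1],[0,0,0,0,0,-0.108,-1],[0,0,0,0,0,-0.108,-1],[0,0,0,0,0,-0.108,-1],[0,0,0,0,0,-0.108,-1],[0,0,0,0,0,-0.108,-1],[0,0,0,0,0,-0.108,-1]]}}

```text
t: 2.6
eef_pos: [0.5692, -0.09, 0.2049]
tool_rot: [-0.001, 0.61, 0.792, -0.0]
force: [-0.1, 0.7, -0.1]
finger_gap: 0.094
grasp_force: 0.0
```

Emit:
{"fn": "play_rows", "kwargs": {"commands": [[0,0,0,0,0,-0.108,-1],[0,0,0,0,0,-0.108,-1],[0,0,0,0,0,-0.108,-1],[0,0,0,0,0,-0.108,-1],[0,0,0,0,0,-0.108,-1],[0,0,0,0,0,-0.108,-1],[0,0,0,0,0,-0.108,-1],[0,0,0,0,0,-0.108,-1],[0,0,0,0,0,0,-1],[0,0,0,0,0,0,-1]]}}

```text
t: 3.85
eef_pos: [0.5694, -0.0901, 0.2052]
tool_rot: [-0.0, -0.019, 1.0, 0.0]
force: [0.3, -0.0, -0.5]
finger_gap: 0.094
grasp_force: 0.0
```

Run:
```python
from h import *
np.set_printoptions(precision=4,suppress=True)
s=env.state();ps=pose(s);print(ps[0],ps[1].as_matrix(),s["joint_positions"],s["t"])
p,d=env.camera("wrist");cv2.imwrite("pics/w1.png",p[:,:,::-1]);np.savez("w1.npz",p=p,d=d,t=ps[0],R=ps[1].as_matrix())
H=hsv(p).astype(int);m=(H[...,0]<16)&(H[...,1]>170)&(H[...,2]>110)
P=pts(env.camera_params("wrist"),d,m,ps);P=P[P[:,2]>.04]
T=P[P[:,2]>.06]
print(len(P),P.min(0),P.max(0),np.median(T[:,2]),cv2.minAreaRect(np.float32(T[:,:2])))
```

```text
[ 0.5694 -0.0901  0.2052] [[-0.9993 -0.0372 -0.0004]
 [-0.0372  0.9993  0.0001]
 [ 0.0004  0.0002 -1.    ]] [-0.3536  0.0751  1.7494 -0.      1.3175 -1.9615] 3.85
839 [ 0.5478 -0.097   0.0411] [ 0.6285 -0.0799  0.0682] 0.06575999280712334 ((0.5875845551490784, -0.0883912444114685), (0.01690635085105896, 0.0795924961566925), 89.20611572265625)
```

View pics/w1.png

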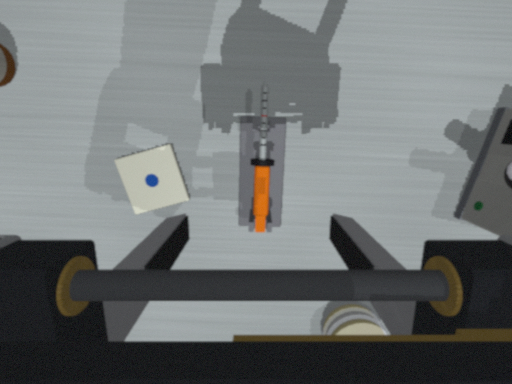

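The wrist view shows the rod axis running from the tail (261,231) through the collar (262,161) to the tip (265,86), with the tile dot at (152,180) and the tank at the right edge.

```bash
cat >> h.py <<'E'
def ray(cp,uv,h,pose=None):
    K=cp["intrinsics"];c=np.array([(uv[0]-K[0,2])/K[0,0],(uv[1]-K[1,2])/K[1,1],1])
    if "R" in cp: o=-cp["R"].T@cp["t"];v=cp["R"].T@c
    else: M=cp["mount"];o=pose[0]+pose[1].apply(M[:3,3]);v=pose[1].apply(M[:3,:3]@c)
    return o+v*(h-o[2])/v[2]
E
python3 - <<'E'
from h import *
np.set_printoptions(precision=4,suppress=True)
z=np.load("w1.npz");p=z["p"];ps=(z["t"],Ro.from_matrix(z["R"]));cp=env.camera_params("wrist")
H=hsv(p).astype(int);m=(H[...,0]<16)&(H[...,1]>170)&(H[...,2]>110)
# handle mid columns per row, cast on handle top z .065 (rows 170-210), tail on z .059
for r in(172,180,188,196,204,212,222,228):
    c=np.nonzero(m[r,230:295])[0]+230;print(r,c.min(),c.max(),ray(cp,(c.mean(),r),.065 if r<214 else .059,ps))
r=np.nonzero(m[:,230:295].any(1))[0];print(r.min(),r.max(),ray(cp,(262,r[r>150].min()),.065,ps),ray(cp,(262,r.max()),.059,ps))
print("tip",ray(cp,(265,86),.055,ps))
m=(abs(H[...,0]-115)<15)&(H[...,1]>120);m[:,:100]=0;m[:,200:]=0
v,u=np.nonzero(m);print("dot",len(u),ray(cp,(u.mean(),v.mean()),.008,ps))
E
```

```text
172 255 268 [ 0.5549 -0.0887  0.065 ]
180 255 268 [ 0.5642 -0.0884  0.065 ]
188 255 268 [ 0.5735 -0.088   0.065 ]
196 254 267 [ 0.5831 -0.0888  0.065 ]
204 254 267 [ 0.5927 -0.0884  0.065 ]
212 253 267 [ 0.6025 -0.0886  0.065 ]
222 256 264 [ 0.6169 -0.0881  0.059 ]
228 256 263 [ 0.6246 -0.0884  0.059 ]
166 231 [ 0.548  -0.0884  0.065 ] [ 0.6284 -0.0852  0.059 ]
tip [ 0.4609 -0.0884  0.055 ]
dot 110 [ 0.5935 -0.2354  0.008 ]
```

Run:
```python
from h import *
np.set_printoptions(precision=4,suppress=True)
z=np.load("w1.npz");p=z["p"];d=z["d"];ps=(z["t"],Ro.from_matrix(z["R"]));cp=env.camera_params("wrist")
for u,v in((152,180),(30,180),(152,100),(300,100),(420,60),(420,200),(210,200),(261,190)):
    m=np.zeros(d.shape,bool);m[v-2:v+3,u-2:u+3]=1;print(u,v,p[v,u],pts(cp,d,m,ps).mean(0))
for n,q in(("scene",(.5935,-.2354,.008)),("scene",(.58,-.235,.008)),("side",(.5935,-.2354,.008)),("side",(.58,-.235,.008))):
    c=env.camera_params(n);x=c["R"]@np.array(q)+c["t"];x=c["intrinsics"]@(x/x[2]);print(n,x)
    P=np.load(n+"0.npz")["p"];H=hsv(P).astype(int);m=(abs(H[...,0]-115)<15)&(H[...,1]>120)
    a,b=np.int32(x[:2]);k=m.copy();k[:]=0;k[b-14:b+15,a-14:a+15]=1;v,u=np.nonzero(m&k);print(u.mean(),v.mean(),ray(c,(u.mean(),v.mean()),.008))
```

```text
152 180 [ 33  76 151] [ 0.5798 -0.2349  0.0093]
30 180 [159 166 168] [ 0.5877 -0.4059  0.001 ]
152 100 [143 149 149] [ 0.4761 -0.2328  0.0014]
300 100 [106 112 111] [ 0.4691 -0.0416  0.0009]
420 60 [159 166 167] [0.4157 0.1055 0.0012]
420 200 [156 163 164] [0.5963 0.1356 0.0007]
210 200 [161 168 168] [ 0.607  -0.1583  0.0008]
261 190 [193 101  25] [ 0.5757 -0.0885  0.0661]
scene [187.8382 258.0386   1.    ]
185.1 255.1 [ 0.5799 -0.2335  0.008 ]
scene [184.6206 255.4003   1.    ]
185.1 255.1 [ 0.5799 -0.2335  0.008 ]
side [277.7578 250.4646   1.    ]
274.3636363636364 252.0909090909091 [ 0.5803 -0.2352  0.008 ]
side [274.2615 252.09     1.    ]
274.3636363636364 252.0909090909091 [ 0.5803 -0.2352  0.008 ]
```

Emit:
{"fn": "play_rows", "kwargs": {"commands": [[0,0,0,0,0,0.024,-0.5],[-0.019,0.004,0,0,0,0,-0.5],[0,0,0.1,0,0,0,-0.5],[0,0,0.1,0,0,0,-0.5],[0,0,0.1,0,0,0,-0.5],[0,0,0.1,0,0,0,-0.5],[0,0,0.09,0,0,0,-0.5],[0,0,0.05,0,0,0,-0.5],[0,0,0.024,0,0,0,-0.5],[0,0,0,0,0,0,-0.5],[0,0,0,0,0,0,0.3],[0,0,0,0,0,0,1],[0,0,0,0,0,0,1],[0,0,0,0,0,0,1],[0,0,0,0,0,0,1],[0,0,0,0,0,0,1]], "newtons": 35}}

```text
t: 5.9
eef_pos: [0.5752, -0.0889, 0.0362]
tool_rot: [-0.0, -0.001, 1.0, 0.0]
force: [0.4, 0.5, 1.1]
finger_gap: 0.018
grasp_force: 35.0
```

Emit:
{"fn": "play_rows", "kwargs": {"commands": [[0,0,-0.05,0,0,0,1],[0,0,-0.1,0,0,0,1],[0,0,-0.14,0,0,0,1],[0,0,-0.14,0,0,0,1],[0,0,-0.14,0,0,0,1],[0,0,-0.11,0,0,0,1],[0.063,0.15,0,0,0,0,1],[0.063,0.15,0,0,0,0,1],[0.063,0.15,0,0,0,0,1],[0.063,0.15,0,0,0,0,1],[0.063,0.15,0,0,0,0,1]]}}

```text
t: 7.28
eef_pos: [0.4795, 0.1372, 0.2413]
tool_rot: [0.001, -0.001, 1.0, 0.0]
force: [0.4, -0.4, -0.4]
finger_gap: 0.0178
grasp_force: 35.0
```

Emit:
{"fn": "play_rows", "kwargs": {"commands": [[0,0,0,0,0,0.1025,1],[0,0,0,0,0,0.1025,1],[0,0,0,0,0,0.1025,1],[0,0,0,0,0,0.1025,1],[0,0,0,0,0,0.1025,1],[0,0,0,0,0,0.1025,1],[0,0,0,0,0,0.1025,1],[0,0,0,0,0,0.1025,1],[0,0,0,0,0,0.1025,1],[0,0,0,0,0,0.1025,1],[0,0,0,0,0,0.1025,1],[0,0,0,0,0,0,1],[0,0,0,0,0,0,1]]}}

```text
t: 8.9
eef_pos: [0.4803, 0.1358, 0.2407]
tool_rot: [0.0, 0.773, 0.634, 0.0]
force: [-0.3, -0.4, -0.9]
finger_gap: 0.018
grasp_force: 35.0
```

Run:
```python
from h import *
np.set_printoptions(precision=4,suppress=True)
s=env.state();ps=pose(s);print(ps[0],ps[1].as_matrix(),s["joint_positions"],s["t"],s["force"])
p,d=env.camera("wrist");cv2.imwrite("pics/w2.png",p[:,:,::-1]);np.savez("w2.npz",p=p,d=d,t=ps[0],R=ps[1].as_matrix())
```

```text
[0.4803 0.1358 0.2407] [[ 0.1949  0.9808  0.0005]
 [ 0.9808 -0.1949 -0.    ]
 [ 0.0001  0.0005 -1.    ]] [ 0.0481 -0.1466  1.8994 -0.0001  1.3883  0.2443] 8.9 [-0.3215 -0.4166 -0.9319]
```

View pics/w2.png

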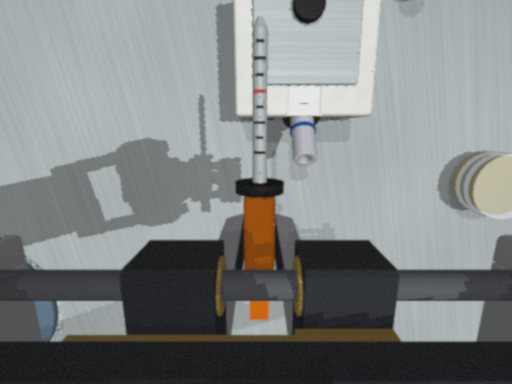

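The view shows the rod held straight (tip at (260,20)), the tube running from the tank at (302,115) to its mouth rim at (305,157), the tank front edge at row ~115, and the dishes at (487,185).

Run:
```python
from h import *
from scipy.optimize import least_squares
np.set_printoptions(precision=4,suppress=True)
z=np.load("w2.npz");p=z["p"];d=z["d"];ps=(z["t"],Ro.from_matrix(z["R"]));cp=env.camera_params("wrist")
m=np.zeros(d.shape,bool);m[126:165,286:322]=1
P=pts(cp,d,m,ps);P=P[(P[:,2]>.06)]
a=np.radians(40)
def f(x,P):
    t=np.array([np.cos(a)*np.cos(x[0]),np.cos(a)*np.sin(x[0]),np.sin(a)]);o=np.array([x[1],x[2],.12])
    return np.linalg.norm(np.cross(P-o,t),axis=1)-.013
x0=[np.radians(258.6),.546,.152]
for i in range(3):
    r=least_squares(f,x0,args=(P,),loss="soft_l1",f_scale=.001);x0=r.x;e=f(x0,P);P=P[abs(e)<.004]
    print(len(P),np.degrees(x0[0]),x0[1:],e.std(),P.min(0),P.max(0))
# tank top edge direction
m[:]=0;m[:140,225:400]=1;H=hsv(p).astype(int);T=pts(cp,d,m,ps);T=T[abs(T[:,2]-.106)<.003];T=T[T[:,1]>.185]
print(len(T),np.median(T[:,2]),cv2.minAreaRect(np.float32(T[:,:2])),T.min(0),T.max(0))
# rod in tool frame
m[:]=0;m[25:175,252:268]=1;S=(pts(cp,d,m,ps)-ps[0])@ps[1].as_matrix();S=S[S[:,2]>-.06];S=S[S[:,2]<.0]
for lo in(.045,.06,.075,.09,.105):
    q=S[(S[:,0]>lo)&(S[:,0]<lo+.015)];print(lo,q.mean(0),q.min(0),q.max(0))
print(ray(cp,(305,157),.12,ps))
```

```text
804 259.6946935599902 [0.5347 0.1574] 0.0022642929695097977 [0.5221 0.1496 0.092 ] [0.5538 0.1927 0.1312]
804 259.95110171951313 [0.5348 0.1572] 0.0009711056907840914 [0.5221 0.1496 0.092 ] [0.5538 0.1927 0.1312]
804 259.9511258397835 [0.5348 0.1572] 0.0009711057506469959 [0.5221 0.1496 0.092 ] [0.5538 0.1927 0.1312]
7748 0.10698206832617488 ((0.5514508485794067, 0.24610525369644165), (0.12855800986289978, 0.14061740040779114), 79.20494079589844) [0.4807 0.1851 0.103 ] [0.6326 0.3193 0.109 ]
0.045 [ 0.0527  0.0007 -0.023 ] [ 0.0451 -0.003  -0.0254] [ 0.06    0.0048 -0.0192]
0.06 [ 0.0675  0.0009 -0.023 ] [ 0.06   -0.0029 -0.0262] [ 0.075   0.0048 -0.0193]
0.075 [ 0.0825  0.0009 -0.023 ] [ 0.075  -0.0029 -0.0255] [ 0.09    0.0047 -0.0198]
0.09 [ 0.0975  0.0009 -0.0231] [ 0.09   -0.0028 -0.0258] [ 0.1049  0.0046 -0.0194]
0.105 [ 0.1095  0.001  -0.023 ] [ 0.105  -0.0027 -0.0257] [ 0.1145  0.005  -0.0193]
[0.5354 0.1586 0.12  ]
```

Emit:
{"fn": "play_rows", "kwargs": {"commands": [[-0.105,0.056,0,0,0,0,1],[-0.105,0.056,0,0,0,0,1],[-0.105,0.056,0,0,0,0,1],[0,0,0,0,0,-0.0093,1],[0,0,0,0,-0.0889,0,1],[0,0,0,0,-0.0889,0,1],[0,0,0,0,-0.0889,0,1],[0,0,0,0,-0.0889,0,1],[0,0,0,0,-0.0889,0,1],[0,0,0,0,0,0,1],[0,0,0,0,0,0,1]]}}

```text
t: 10.32
eef_pos: [0.5112, 0.0336, 0.2407]
tool_rot: [0.218, 0.723, 0.601, -0.262]
force: [0.5, -0.3, -0.6]
finger_gap: 0.0178
grasp_force: 35.0
```

```bash
cat > tgt.py <<'E'
from h import *
import sys
np.set_printoptions(precision=4,suppress=True)
mouth=np.array([.535,.157,.12]);az=np.radians(79.6);a=np.radians(40);off=np.array([.118,.0008,-.019])
u=np.array([np.cos(az),np.sin(az),0]);Z=np.array([0,0,1.])
x=np.cos(a)*u-np.sin(a)*Z;zt=-(np.sin(a)*u+np.cos(a)*Z);M=Ro.from_matrix(np.c_[x,np.cross(zt,x),zt])
def go(out):
    s=env.state();p,R=pose(s)
    t=mouth-out*x-M.apply(off)
    print("shift units (tool)",R.inv().apply(t-p)/.3,"turn units",(R.inv()*M).as_rotvec()/(np.pi/2),"tip",p+R.apply(off),"t",s["t"],s["joint_positions"],s["force"])
if __name__=="__main__": go(float(sys.argv[1]))
E
python3 - <<'E'
from tgt import *
go(.03)
s=env.state();ps=pose(s);p,d=env.camera("wrist");cv2.imwrite("pics/w3.png",p[:,:,::-1]);np.savez("w3.npz",p=p,d=d,t=ps[0],R=ps[1].as_matrix())
E
```

```text
shift units (tool) [0.0859 0.0012 0.1024] turn units [-0.0005 -0.0014 -0.001 ] tip [0.5307 0.1345 0.1796] t 10.325 [ 0.1745  0.1187  1.7587 -0.6445  1.5529  0.4667] [ 0.4773 -0.3057 -0.6148]
```

View pics/w3.png

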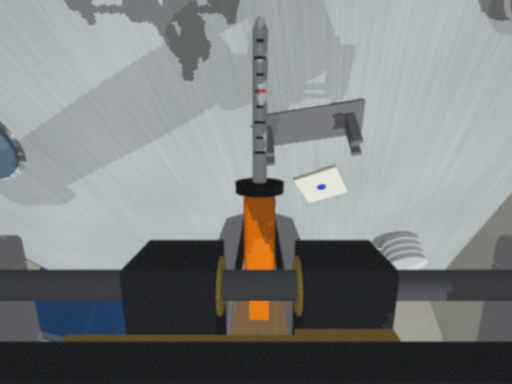

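The rod lies straight in the grip (tip (260,20), collar (260,187)); the camera looks back at the cradle and tile, so the tube is out of view. I'll line up 30 mm out and then feed in, watching the force.

Emit:
{"fn": "play_rows", "kwargs": {"commands": [[0.043,0.0006,0.0512,0,0,0,1],[0.043,0.0006,0.0512,0,-0.0014,-0.001,1],[0,0,0,0,0,0,1],[0,0,0,0,0,0,1]]}}

```text
t: 10.88
eef_pos: [0.5114, 0.0331, 0.2]
tool_rot: [0.219, 0.722, 0.601, -0.264]
force: [0.1, 0.2, -1.0]
finger_gap: 0.0178
grasp_force: 35.0
```

Run:
```python
from tgt import *
go(0.0)
for n,(a,b,c,e) in(("scene",(245,140,325,200)),("side",(170,130,230,190))):
    p,d=env.camera(n);k=cv2.resize(p[b:e,a:c],None,fx=6,fy=6,interpolation=cv2.INTER_CUBIC);cv2.imwrite(f"pics/{n}4.png",k[:,:,::-1])
A=cv2.imread("pics/scene4.png");B=cv2.imread("pics/side4.png");cv2.imwrite("pics/c4.png",np.hstack([cv2.resize(A,(440,330)),cv2.resize(B,(330,330))]))
```

```text
shift units (tool) [ 0.1001  0.0001 -0.003 ] turn units [-0.0012  0.0016 -0.0001] tip [0.5307 0.1337 0.1384] t 10.875 [ 0.1749  0.1669  1.7859 -0.65    1.4962  0.5112] [ 0.0636  0.173  -1.003 ]
```

View pics/c4.png

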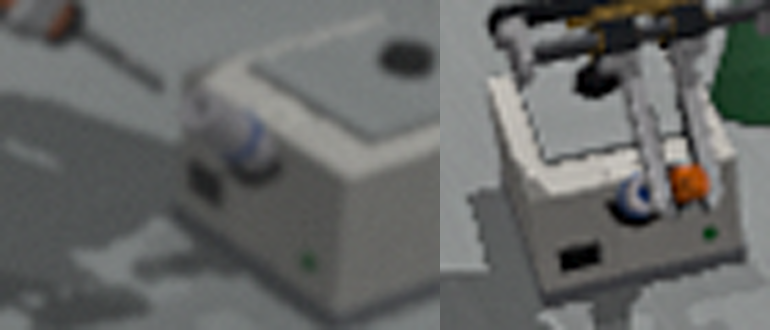

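The crop shows the shaft tip at (160,85) lining up with the tube's mouth at about (197,100). I'll feed it in slowly.

Emit:
{"fn": "play_rows", "kwargs": {"commands": [[0.02,0,-0.003,0,0.0016,0,1],[0.025,0,0,0,0,0,1],[0.025,0,0,0,0,0,1],[0.015,0,0,0,0,0,1],[0.015,0,0,0,0,0,1],[0.015,0,0,0,0,0,1],[0.015,0,0,0,0,0,1],[0,0,0,0,0,0,1]]}}

```text
t: 11.98
eef_pos: [0.5169, 0.0633, 0.1755]
tool_rot: [0.218, 0.722, 0.601, -0.263]
force: [-0.9, 0.7, -0.5]
finger_gap: 0.0177
grasp_force: 35.0
```

```bash
python3 tgt.py -.05
```

```text
shift units (tool) [0.1359 0.0005 0.0006] turn units [-0.0011 -0.      0.0001] tip [0.5362 0.1641 0.1142] t 11.975 [ 0.2232  0.2326  1.7574 -0.6335  1.4915  0.5688] [-0.8753  0.6624 -0.4578]
```

Emit:
{"fn": "play_rows", "kwargs": {"commands": [[0.02,0,0,0,0,0,1],[0.02,0,0,0,0,0,1],[0.02,0,0,0,0,0,1],[0.02,0,0,0,0,0,1],[0.02,0,0,0,0,0,1],[0.02,0,0,0,0,0,1],[0.016,0,0,0,0,0,1],[0,0,0,0,0,0,1]]}}

```text
t: 12.98
eef_pos: [0.5225, 0.0941, 0.1492]
tool_rot: [0.218, 0.722, 0.601, -0.263]
force: [-1.0, 0.2, -1.3]
finger_gap: 0.0176
grasp_force: 35.0
```

```bash
python3 tgt.py -.085
```

```text
shift units (tool) [0.1163 0.0005 0.0006] turn units [-0.0011  0.      0.0002] tip [0.5418 0.1949 0.0879] t 12.975 [ 0.2708  0.3057  1.7215 -0.6181  1.4866  0.6257] [-0.9774  0.1708 -1.2937]
```

Emit:
{"fn": "play_rows", "kwargs": {"commands": [[0.02,0,0,0,0,0,1],[0.02,0,0,0,0,0,1],[0.02,0,0,0,0,0,1],[0.02,0,0,0,0,0,1],[0.015,0,0,0,0,0,1],[0.01,0,0,0,0,0,1],[0.005,0,0,0,0,0,1],[0,0,0,0,0,0,1]]}}

```text
t: 13.98
eef_pos: [0.5272, 0.1188, 0.1283]
tool_rot: [0.218, 0.722, 0.601, -0.263]
force: [-1.0, -0.3, -0.7]
finger_gap: 0.018
grasp_force: 35.0
```

Emit:
{"fn": "play_rows", "kwargs": {"commands": [[0.004,0,0,0,0,0,1],[0.004,0,0,0,0,0,1],[0,0,0,0,0,0,1]]}}

```text
t: 14.35
eef_pos: [0.5274, 0.1194, 0.1281]
tool_rot: [0.219, 0.722, 0.6, -0.265]
force: [-1.6, -5.3, 4.4]
finger_gap: 0.0179
grasp_force: 35.0
```

```bash
python3 tgt.py -.085
```

```text
shift units (tool) [ 0.0053 -0.0002  0.0018] turn units [-0.0014  0.0023 -0.0007] tip [0.5468 0.2199 0.0664] t 14.35 [ 0.3089  0.3694  1.6849 -0.607   1.4866  0.6709] [-1.5898 -5.2857  4.3808]
```

Emit:
{"fn": "play_rows", "kwargs": {"commands": [[0.004,0,0,0,0,0,1],[0.003,0,0,0,0,0,1],[0,0,0,0,0,0,1],[0,0,0,0,0,0,1],[0,0,0,0,0,0,1],[0,0,0,0,0,0,1]]}}

```text
t: 15.1
eef_pos: [0.5273, 0.1195, 0.1282]
tool_rot: [0.22, 0.722, 0.599, -0.266]
force: [-5.0, -10.6, 10.5]
finger_gap: 0.018
grasp_force: 35.0
```

Run:
```python
from tgt import *
go(-.085)
s=env.state();ps=pose(s);p,d=env.camera("wrist");cv2.imwrite("pics/w5.png",p[:,:,::-1]);np.savez("w5.npz",p=p,d=d,t=ps[0],R=ps[1].as_matrix())
```

```text
shift units (tool) [ 0.0053 -0.0002  0.0022] turn units [-0.0022  0.0052 -0.0013] tip [0.5469 0.2197 0.066 ] t 15.1 [ 0.3102  0.3722  1.6827 -0.6093  1.4905  0.6733] [ -4.9737 -10.5551  10.5194]
```

View pics/w5.png

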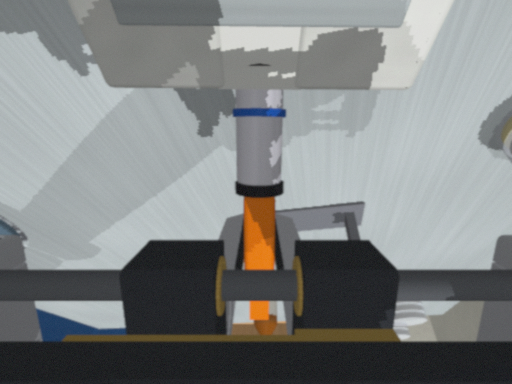

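The collar at (260,188) sits squarely against the tube mouth, tube in line with the handle. The rod is seated with about 15 N and no further motion, so I'll draw it out and level it.

Emit:
{"fn": "play_rows", "kwargs": {"commands": [[-0.01,0,0,0,0,0,1],[-0.02,0,0,0,0,0,1],[-0.03,0,0,0,0,0,1],[-0.03,0,0,0,0,0,1],[-0.03,0,0,0,0,0,1],[-0.03,0,0,0,0,0,1],[-0.03,0,0,0,0,0,1],[-0.03,0,0,0,0,0,1],[-0.03,0,0,0,0,0,1],[-0.03,0,0,0,0,0,1],[-0.03,0,0,0,0,0,1],[-0.03,0,0,0,0,0,1],[-0.03,0,0,0,0,0,1],[-0.03,0,0,0,0,0,1],[-0.03,0,0,0,0,0,1],[0,0,0,0,0,0,1]]}}

```text
t: 17.15
eef_pos: [0.5105, 0.0269, 0.207]
tool_rot: [0.219, 0.723, 0.601, -0.263]
force: [-0.3, -0.1, -1.2]
finger_gap: 0.0173
grasp_force: 35.0
```

```bash
python3 tgt.py .03
```

```text
shift units (tool) [ 0.0312 -0.0007  0.0018] turn units [-0.0007 -0.0004 -0.0008] tip [0.53   0.1276 0.1458] t 17.15 [ 0.1635  0.1496  1.7903 -0.6507  1.4977  0.496 ] [-0.3007 -0.138  -1.2182]
```

Emit:
{"fn": "play_rows", "kwargs": {"commands": [[0,0,0,0,0.0889,0,1],[0,0,0,0,0.0889,0,1],[0,0,0,0,0.0889,0,1],[0,0,0,0,0.0889,0,1],[0,0,0,0,0.0889,0,1],[-0.121,0.0383,0,0,0,0,1],[-0.121,0.0383,0,0,0,0,1],[-0.121,0.0383,0,0,0,0,1],[-0.121,0.0383,0,0,0,0,1],[-0.121,0.0383,0,0,0,0,1],[-0.121,0.0383,0,0,0,0,1],[-0.121,0.0383,0,0,0,0,1],[-0.121,0.0383,0,0,0,0,1],[-0.121,0.0383,0,0,0,0,1],[-0.121,0.0383,0,0,0,0,1],[0,0,0,0,0,0,1],[0,0,0,0,0,0,1]]}}

```text
t: 19.27
eef_pos: [0.5572, -0.3498, 0.2056]
tool_rot: [-0.001, 0.769, 0.64, -0.0]
force: [-0.4, -0.1, -1.7]
finger_gap: 0.0177
grasp_force: 35.0
```

Run:
```python
from tgt import *
s=env.state();p,R=pose(s);print(p,R.as_matrix(),"tip",p+R.apply(off),s["t"])
tip=np.array([.580,-.235,.108]);print(R.inv().apply(tip-p-R.apply(off))/.3)
c,d=env.camera("wrist");cv2.imwrite("pics/w6.png",c[:,:,::-1])
# shaft in the tool frame
m=np.zeros(d.shape,bool);m[25:175,245:275]=1;S=(pts(env.camera_params("wrist"),d,m,(p,R))-p)@R.as_matrix();S=S[(S[:,2]>-.06)&(S[:,2]<.01)]
for lo in(.045,.075,.105):
    q=S[(S[:,0]>lo)&(S[:,0]<lo+.015)];print(lo,q.mean(0))
```

```text
[ 0.5572 -0.3498  0.2056] [[ 0.1813  0.9834 -0.0019]
 [ 0.9834 -0.1813  0.0015]
 [ 0.0012 -0.0021 -1.    ]] tip [ 0.5794 -0.2339  0.2248] 19.275
[-0.0037  0.0034  0.3892]
0.045 [ 0.0527  0.0006 -0.0231]
0.075 [ 0.0825  0.0009 -0.023 ]
0.105 [ 0.1095  0.0009 -0.023 ]
```

View pics/w6.png

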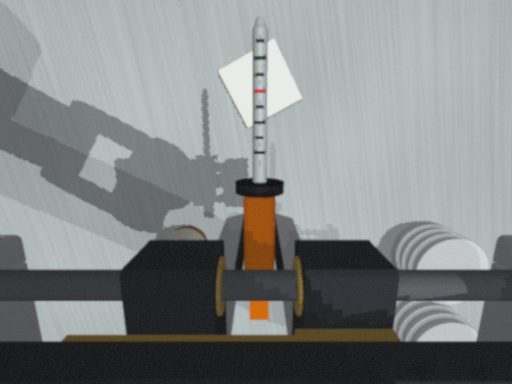

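The rod is level with its marks up (tip (260,20)), directly above the tile; the bottle top at (187,232) is clear of the gripper. I'll go down to 10 cm above the dot.

Emit:
{"fn": "play_rows", "kwargs": {"commands": [[-0.004,0.003,0.06,0,0,0,1],[0,0,0.08,0,0,0,1],[0,0,0.08,0,0,0,1],[0,0,0.08,0,0,0,1],[0,0,0.06,0,0,0,1],[0,0,0.029,0,0,0,1],[0,0,0,0,0,0,1],[0,0,0,0,0,0,1],[0,0,0,0,0,0,1],[0,0,0,0,0,0,1]]}}

```text
t: 20.58
eef_pos: [0.5582, -0.3521, 0.0901]
tool_rot: [0.0, 0.769, 0.64, -0.0]
force: [-1.2, 0.2, -0.7]
finger_gap: 0.0179
grasp_force: 35.0
```

Run:
```python
from tgt import *
s=env.state();p,R=pose(s);print("tip",p+R.apply(off),R.as_matrix()[:,2],s["t"],s["grasp_force"],s["joint_velocities"])
print(env.finish_job())
```

```text
tip [ 0.5804 -0.2363  0.1091] [-0.0002 -0.0002 -1.    ] 20.575 34.98628556728363 [ 0.0018  0.0028  0.0036 -0.0031  0.0001 -0.0002]
the job is handed in; nothing more can be done
None
```

I handed the job in at about 20.6 s. The rod went into the dip tube until its collar stopped on the mouth and was drawn fully out. It is now held level, marks up, with its tip about 10 cm above the blue dot. The hand-in returned no verdict.

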